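# Third hand at the screw jig

### The arm

A 7-joint arm with a two-finger parallel gripper is mounted at the origin on a cart in front of the work surface, level with it; the furniture and walls round the work are solid. World frame = base frame: x ahead of the robot, y to its left, z up, the work surface at z = 0. Lengths are in m, angles in rad, forces in N, time in s.
With the tool pointing down it reaches from about 0.425 to 0.875 m from the base axis. Payload 8.4 kg.
Tool frame: the origin (TCP) lies midway between the tips of the shut fingers; the grasp point (between the pads) lies 19 mm behind it (bot.tcp_to_grasp is the distance from the TCP to the grasp point, in m); z points along the fingers, y is the line along which they close (so a half turn about z gives the same grasp; the last joint's range is limited). The gripper opens to 87 mm and grips with 3 to 60 N. Pads are 19 mm wide; open, the fingers measure 117 mm over their backs; the gripper's body (75 mm by 190 mm) begins 51 mm behind the grasp point.
Start: joints at [1.224, 0.333, 0.04, 1.465, -0.013, 1.343, -0.059], TCP at [0.159, -0.63, 0.223] pointing down, gripper open.
Joint ranges: [-2.58, 2.58], [-0.38, 2.09], [-1.3, 1.39], [0.25, 2.4], [-1.5, 4.64], [0.08, 2.09], [-2.65, 2.65]. Speed limits (rad/s): [2.22, 2.22, 2.79, 2.79, 3.14, 3.14, 3.14].

### API

Orientations are given as a unit quaternion [x, y, z, w].
In Python, from plant import bot gives the robot as it stands. The module is installed in compiled form; this text tells all that it offers.
- The arm moves only by the tool arm_command, never from a script. Its argument "commands" is a list of rows, each an object with "slide": the shift along the tool's x, y, z in cm, a list of three; "rotation": the turn, a rotation vector about the tool's x, y, z in rad, a list of three. In form: [{"slide": [x, y, z], "rotation": [wx, wy, wz]}, ...]. A call has 1 to 5 rows; each row shifts and turns the commanded pose from where the row before left it, along the tool's axes as they then stand; what a row does not reach is not made up. A row lasts 1/12 s, in which the tool goes at most 41.7 mm and 7.16 degrees, less where a joint would pass 70% of its speed; a pose out of reach is approached as far as the arm can. A call is refused whole if a number of a shift passes 4.17 or a number of a turn 0.125, either way. A call with a gripper value outside its range is refused whole. "grip" is the closure, from 0 (fully open) to 1 (shut), set as the call begins (left out, the last holds). The fingers move at their own pace and stop on an object; the grip force is fixed at half the most. Time passes only in rows, so rows that do not move let the fingers close. It gives the time, the measured TCP pose, the force, the opening and the grip force at its end, in the units of the state.
- bot.read_state(): the state, without advancing time (a new reading comes with each control period).
- bot.grab_frame(name): name is "side" or "top" or "wrist"; returns a dict with "image" (480x640x3 uint8, red, green, blue), "intrinsics" (3x3 intrinsics, pixels), "eye" and "rotation" of the camera in the world. Camera axes: x right, y down, z forward; pixel columns grow to the right and rows downward; lengths in m; the calibration is good to about 2 mm. The wrist camera is an equidistant fisheye: a pixel r from the principal point sees the ray r / f radians off the axis. A picture is of the moment at which its call begins. There is no depth.
- bot.close_job(): hands the job in; it is judged then, once.
Trained networks look in the newest picture that a camera, given by its name, has taken for a name from the list of things; names that differ only in an ending like _2 or _b are one class to them, and where a whole thing is asked for, a point or a joint stands for the part that bears it (a point fixed in the world has none). Each returns a list of dicts, best first, with "conf" (0 to 1); they miss things now and then, are a little off and sometimes report something else, mostly with a low value. They report only what shows in the picture. A call takes as long as a camera call. They do not tell look-alikes from the thing itself.
- bot.look_for(camera, name): "position" ([column, row] in pixels, amid what is visible of it).
- bot.regions_of(camera, name): "pixels" (480x640 bool, what is visible of it) and "position" ([column, row] in pixels, amid what is visible of it).
- bot.landmark_of(camera, name): "position" ([column, row] in pixels: a listed point, or the origin of a listed thing).
The state is a dict: "clock": time; "joint_positions": joint angles; "qd": joint speeds; "tau": joint torques, N m; "tool_pos": TCP position; "tcp_rot": TCP orientation; "wrist_force": force on the tool from outside, world axes, zero at the start; "moment": the same for the moment, N m; "finger_gap": finger opening in m; "grip_force": force on a finger pad.
Only numpy, scipy, OpenCV 4.12 (cv2) and the standard library are available. Lean on these libraries where they do the work, as an engineer would, in place of code of your own. Each camera call takes 0.05 s, during which the arm holds its last target. There are 200 camera calls.

### The job

Be my third hand at the screw jig on the saw table: put the hardwood block in the jig, flat on the base board and flush along the low batten, and push its end squarely against the sprung steel guide plate until the plate has gone back about half of its 16 mm travel (about 10 newtons), never to the end of its travel. Keep that pressure steady for at least three seconds and finish while still holding and pressing the block, so that I can drive the screw through the guide; leave the screw tin and the screwdriver where they are.

Things in the scene. Friction and masses are not known exactly. Their poses are not given: they have to be found in the camera images.
- block: Plain brown hardwood offcut, 40 x 60 x 40 mm (its x, y, z), about 0.1 kg, lying loose on the saw table to the left of the jig; origin at the centre of its underside, y along the 60 mm length, z up. It stays this way up. Either 40 x 40 mm end may face the plate; grip it across its 40 mm width.
- jig: Screw jig, fixed to the saw table: plywood board 220 x 120 x 12 mm (its x, y, z) with a low batten along its -y edge and a sprung guide plate at its +x end. Origin at the centre of the board's underside, on the table; z up; +x is the pressing direction; the block's length lies along x. Behind the plate, x = 69 to 97 mm, stand two aluminium posts, 44 mm above the board.
- batten_face (a point): Top edge of the batten's guiding face, at jig x = -30, y = -35, z = 24 mm (axes as the jig's). The wooden batten is 20 mm wide, 12 mm above the board, from jig x = -100 to +35 mm; its face looks to +y, so a flush block has its centre line at jig y = -15 mm. Keep fingertips above its top. The saw's own rip fence, 76 mm high, stands further right, its face at world y = 0.
- plate: The sprung guide plate: steel, 62 mm wide, 36 mm high, 8 mm thick, with a round brass-lined hole in the middle; its lower edge is 2 mm above the board. Origin at the centre of its pressing face, which looks to the jig's -x; with the plate out, at x = 45, y = -15, z = 32 mm in the jig's frame. It moves with the plate.
- plate_travel (a joint): Travel of the guide plate along the jig's +x, in m: 0 = fully out (as at the start), 0.016 = end of travel. A spring pushes it out with 1250 N per m of travel: 0.008 (half way) is 10 N.
- screw_tin: Round grey screw tin with a lid, 69 mm wide, 54 mm high, to the right of the rip fence; origin at the centre of its underside. Bystander.
- screwdriver: Screwdriver with a red handle, 202 mm long, lying across the table to the right of the fence; origin at its middle on the table. Bystander.
There are look-alikes about, which are no part of the job. Of the things that look like the block, the middle-sized one is meant.

How it is judged:
On the way:
1. the block, flat on the board, along the batten and held by the fingers, presses the guide plate back to about half of its travel, without a break for three seconds (value of joint plate_travel between 0.0048 and 0.0112 m and contact force between block and plate between 4 and 16 N and y of block in the frame of jig between -0.018 and -0.0115 m and z of block in the frame of jig between 0.009 and 0.015 m and angle between the y axis of block and the x axis of jig, either way round below 0.07 rad and angle between block's own z axis and vertical below 0.07 rad and contact force between the fingers and block above 2 N and linear speed of block below 0.01 m/s), for 3 s.
At the end, for the whole second after the job is handed in: Held by the fingers (over 2 N) and still (under 10 mm/s), the block presses the plate back 4.8 to 11.2 mm (contact 4 to 16 N), lies flat on the board (within 3 mm, tilt under 0.07 rad), flush with the batten (gap under 3.5 mm) and in line with the jig within 0.07 rad (all of step 1); the arm keeps its last pose, push and grip.
It fails at once if the guide plate is driven to the end of its travel (beyond 15.2 mm) (value of joint plate_travel above 0.0152 m).
It fails at once if the screw tin or the screwdriver is moved by more than 30 mm (distance of any of screw_tin, screwdriver from where it was at the start of the episode above 0.03 m).
It also fails if it takes over 51 s, if anything falls off the work surface, if the arm or the gripper's body presses on something with over 40 N, if the wrist force passes 120 N, or if a joint passes its speed limit or range.

## Working session

There is one attempt and no reset: what is moved stays moved. The work goes in short steps, Python scripts to look and compute and a tool call to move; the robot and the scene stay as the last step left them, time stands still between calls to the robot, and variables do not carry over. Pictures are saved under pics/ and viewed, at most 10 in all, crops included, and the job is handed in when it is done.

Besides the shell and the picture viewer there is one more tool, called after ">>>" by a JSON object that holds its "fn" and its "kwargs", one argument or row to a line. arm_command: Moves the arm, as the interface text tells. Its arguments: {"type":"object","properties":{"commands":{"type":"array","items":{"type":"object","properties":{"slide":{"type":"array","items":{"type":"number"}},"rotation":{"type":"array","items":{"type":"number"}}}}},"grip":{"type":"number"}},"required":["commands"]}

```bash
mkdir -p pics
cat > h.py <<'E'
import numpy as np, cv2
from plant import bot
from scipy.spatial.transform import Rotation as R
def ray(f,p):
    K=np.array(f["intrinsics"]);d=np.linalg.inv(K)@[p[0],p[1],1]
    return np.array(f["rotation"])@d
def onz(f,p,z):
    d=ray(f,p);e=np.array(f["eye"]);return e+d*(z-e[2])/d[2]
def proj(f,P):
    K=np.array(f["intrinsics"]);c=np.array(f["rotation"]).T@(np.array(P)-f["eye"]);q=K@c;return q[:2]/q[2]
E
python3 - <<'E'
from h import *
np.set_printoptions(precision=4,suppress=True)
s=bot.read_state();print(s["clock"],s["tool_pos"],s["tcp_rot"],s["finger_gap"],bot.tcp_to_grasp)
for c in("top","side"):
    f=bot.grab_frame(c);cv2.imwrite(f"pics/{c}0.png",f["image"][:,:,::-1]);print(c,f["eye"],f["rotation"],f["intrinsics"])
    for n in("block","jig","plate","screw_tin","screwdriver","batten_face"):
        for d in bot.landmark_of(c,n): print(n,d["conf"],d["position"],onz(f,d["position"],{"plate":.032,"batten_face":.024}.get(n,0)))
    for d in bot.regions_of(c,"block"):
        m=d["pixels"].astype(np.uint8);print("reg",d["conf"],d["position"],m.sum(),cv2.minAreaRect(cv2.findNonZero(m)))
E
```

```text
0.0 [ 0.1593 -0.6297  0.2217] [ 0.9923  0.1236 -0.0001 -0.0008] 0.08688538062552481 0.0187
top [0.3306 0.1339 1.1724] [-0.6992  0.7088 -0.0674  0.0643] [[436.2398   0.     318.3923]
 [  0.     436.2398 239.8596]
 [  0.       0.       1.    ]]Traceback (most recent call last):
  File "<stdin>", line 7, in <module>
  File "h.py", line 8, in onz
    d=ray(f,p);e=np.array(f["eye"]);return e+d*(z-e[2])/d[2]
  File "h.py", line 6, in ray
    return np.array(f["rotation"])@d
           ~~~~~~~~~~~~~~~~~~~~~~~^~
ValueError: matmul: Input operand 1 has a mismatch in its core dimension 0, with gufunc signature (n?,k),(k,m?)->(n?,m?) (size 3 is different from 4)
```

```bash
sed -i 's/np.array(f\["rotation"\])/R.from_quat(f["rotation"]).as_matrix()/' h.py
python3 - <<'E'
from h import *
np.set_printoptions(precision=4,suppress=True)
for c in("top","side"):
    f=bot.grab_frame(c);cv2.imwrite(f"pics/{c}0.png",f["image"][:,:,::-1]);print(c,f["eye"])
    for n in("block","jig","plate","screw_tin","screwdriver","batten_face"):
        for d in bot.landmark_of(c,n): print(n,round(d["conf"],2),np.array(d["position"]),onz(f,d["position"],{"plate":.032,"batten_face":.024}.get(n,0)))
    for d in bot.regions_of(c,"block"):
        m=d["pixels"].astype(np.uint8);r=cv2.minAreaRect(cv2.findNonZero(m));print("reg",round(d["conf"],2),m.sum(),np.array([onz(f,q,.04 if c=="top" else 0)[:2] for q in cv2.boxPoints(r)]).tolist(),r)
E
```

```text
top [0.3306 0.1339 1.1724]
block 0.91 [176.1 273.3] [0.4652 0.5117 0.    ]
block 0.85 [218.9 272.8] [0.465  0.3965 0.    ]
jig 0.84 [300.9 234.7] [0.5668 0.1749 0.    ]
plate 0.46 [311.7 210.9] [0.6253 0.1443 0.032 ]
screw_tin 0.58 [450.  271.1] [ 0.4611 -0.2271  0.    ]
screwdriver 0.69 [429.3 213.4] [ 0.6222 -0.1809  0.    ]
batten_face 0.68 [318.4 245. ] [0.5332 0.1275 0.024 ]
reg 0.96 803 [[0.43996303737009546, 0.5603771987797597], [0.49960096702705803, 0.5552445993860204], [0.4844853920043849, 0.4587900665220962], [0.425110729686548, 0.4648471396170326]] ((171.8900146484375, 272.7699890136719), (37.052398681640625, 23.05168342590332), 8.130102157592773)
reg 0.91 478 [[0.4617296428237322, 0.43197019731807623], [0.5055642572984881, 0.3829241145579885], [0.46556106212232645, 0.34765179562803405], [0.4222929878172872, 0.3966481712687992]] ((218.06195068359375, 271.57080078125), (19.943283081054688, 25.681678771972656), 48.8140754699707)
reg 0.47 185 [[0.5570019044207857, 0.42241571947333], [0.5787178746435837, 0.38690757075179705], [0.5506809935484969, 0.36983601751261497], [0.52916
[... 723 characters left out ...]
168173, 0.5583372744896967]] ((308.8315734863281, 423.8977355957031), (42.204193115234375, 65.07133483886719), 25.559961318969727)
reg 0.66 1175 [[0.5136752745745693, 0.3681590679160984], [0.4762344531040367, 0.32568366255264847], [0.42121586472998546, 0.39761951370688287], [0.4572513439298945, 0.435402960252699]] ((330.34136962890625, 363.1628723144531), (44.01676940917969, 29.539670944213867), 64.79888153076172)
reg 0.6 467 [[0.5896972009519093, 0.3752328805783488], [0.5632303041718041, 0.35824644868728717], [0.5319138648458187, 0.4120058778163669], [0.5572129078304964, 0.4277566738895275]] ((278.2115783691406, 354.05767822265625), (28.43684196472168, 17.25821876525879), 78.69007110595703)
```

View pics/top0.png

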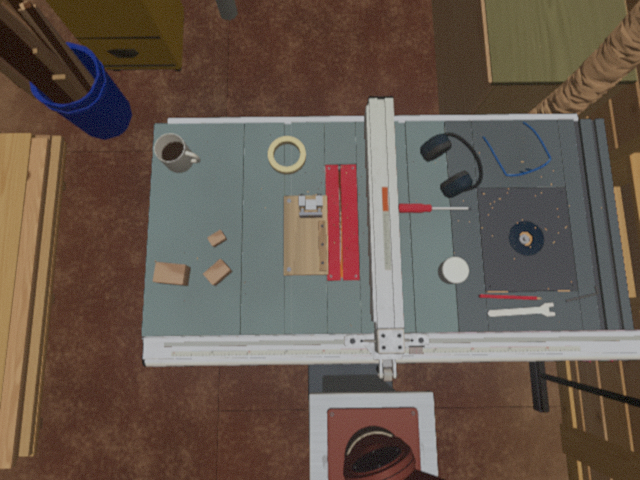

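View pics/side0.png

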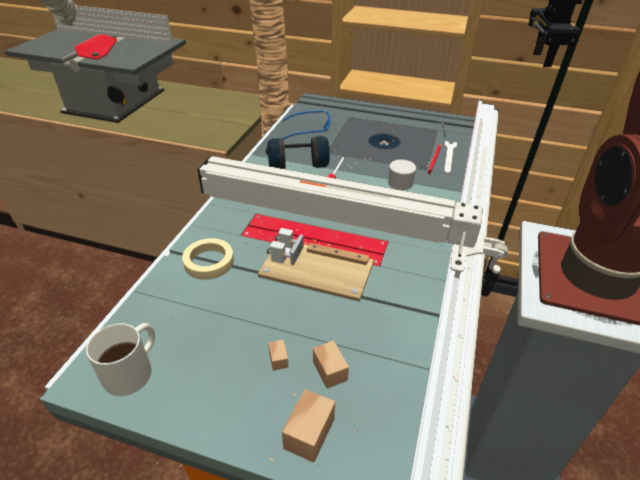

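The top view shows three brown offcuts on the left: big (171,273), middle (217,272) and small (217,238). The jig is at (306,235), and the tin (455,270) and screwdriver (430,208) are right of the fence. The side view agrees, with the middle one at (330,364), so that is the target at about (0.463, 0.396). I'll swing the arm round the base at constant radius.

>>> {"fn": "arm_command", "kwargs": {
  "commands": [
    {"slide":[4.1,0,0],"rotation":[0,0,-0.063]},
    {"slide":[4.1,0,0],"rotation":[0,0,-0.063]},
    {"slide":[4.1,0,0],"rotation":[0,0,-0.063]},
    {"slide":[4.1,0,0],"rotation":[0,0,-0.063]},
    {"slide":[4.1,0,0],"rotation":[0,0,-0.063]}
  ],
  "grip": 0
}}

```text
clock: 1.32
tool_pos: [0.3512, -0.5548, 0.2225]
tcp_rot: [0.96, 0.279, 0.0, 0.0]
wrist_force: [-0.2, -0.6, -0.7]
finger_gap: 0.0872
grip_force: 0.0
```

Run:
```python
from h import *
np.set_printoptions(precision=4,suppress=True)
s=bot.read_state();print(s["clock"],s["tool_pos"],s["tcp_rot"],s["joint_positions"])
f=bot.grab_frame("top");im=f["image"]
g=cv2.imread("pics/top0.png")
a=cv2.resize(g[190:285,275:335],None,fx=6,fy=6,interpolation=cv2.INTER_CUBIC)
b=cv2.resize(cv2.imread("pics/side0.png")[225:305,250:385],None,fx=3,fy=3,interpolation=cv2.INTER_CUBIC)
c=np.zeros((600,800,3),np.uint8);c[:570,:360]=a;c[:240,365:770]=b
c[250:550,365:725]=cv2.resize(g[247:297,195:255],None,fx=6,fy=6,interpolation=cv2.INTER_CUBIC)
cv2.imwrite("pics/crop.png",c)
# block fit from both masks
from scipy.optimize import minimize
F={}
for n in("top","side"):
    f=bot.grab_frame(n)
    m=min(bot.regions_of(n,"block"),key=lambda d:np.hypot(*(np.array(d["position"])-((218,272) if n=="top" else (330,364)))))["pixels"]
    F[n]=(f,m)
def cost(v):
    t=0
    for f,m in F.values():
        c,s=np.cos(v[2]),np.sin(v[2]);P=[]
        for x in(-.02,.02):
            for y in(-.03,.03):
                for z in(0,.04):P.append(proj(f,[v[0]+c*x-s*y,v[1]+s*x+c*y,z]))
        h=cv2.convexHull(np.array(P,np.float32));q=np.zeros((480*1,640),np.uint8)
        cv2.fillConvexPoly(q,np.round(h*16).astype(np.int32),1,shift=4);q=q>0
        t+=1-(q&m).sum()/(q|m).sum()
    return t
for y0 in(0,.4,.8,1.2,-.4,-.8,-1.2,1.57):
    r=minimize(cost,[.463,.396,y0],method="Nelder-Mead",options=dict(initial_simplex=np.array([.463,.396,y0])+np.array([[0,0,0],[.01,0,0],[0,.01,0],[0,0,.3]])));print(y0,r.x,r.fun)
```

```text
1.3167 [ 0.3512 -0.5548  0.2225] [0.9603 0.279  0.0001 0.0001] [ 1.0121  0.3507 -0.0965  1.4415  0.0338  1.3508 -0.0911]
0 [0.4642 0.3964 0.7401] 0.24092542677448336
0.4 [0.4646 0.3966 0.7248] 0.23942894543618165
0.8 [0.4645 0.3965 0.7344] 0.24092542677448336
1.2 [0.4634 0.3957 0.6918] 0.24512400835073067
-0.4 [0.4645 0.3965 0.7222] 0.24103950972654253
-0.8 [0.4646 0.3964 0.7269] 0.2409158587171405
-1.2 [ 0.4637  0.3967 -2.474 ] 0.24034282629234716
1.57 [0.4645 0.3959 0.6462] 0.25269981253135476
```

View pics/crop.png

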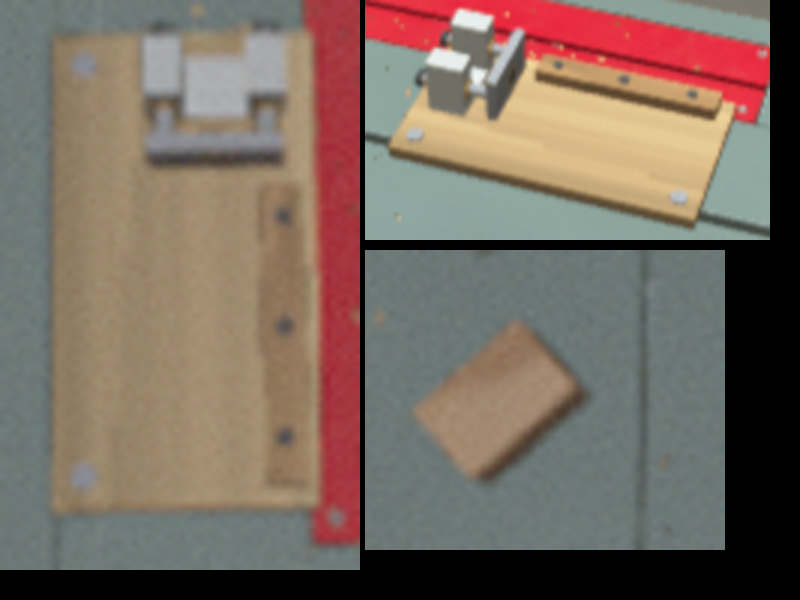

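The crop shows the board corners at about top px (283.7,195.8), (283.7,275), (327,195.3) and (328.3,274.7). The middle block's long side runs up and to the right. The fit gives block (0.4645, 0.3965) with its long axis at about 131.7°. I'll continue the swing.

>>> {"fn": "arm_command", "kwargs": {
  "commands": [
    {"slide":[4.1,0,0],"rotation":[0,0,-0.063]},
    {"slide":[4.1,0,0],"rotation":[0,0,-0.063]},
    {"slide":[4.1,0,0],"rotation":[0,0,-0.063]},
    {"slide":[4.1,0,0],"rotation":[0,0,-0.063]},
    {"slide":[4.1,0,0],"rotation":[0,0,-0.063]}
  ]
}}

```text
clock: 1.98
tool_pos: [0.5067, -0.4267, 0.2225]
tcp_rot: [0.905, 0.424, -0.0, 0.0]
wrist_force: [0.1, 0.1, 0.1]
finger_gap: 0.087
grip_force: 0.0
```

>>> {"fn": "arm_command", "kwargs": {
  "commands": [
    {"slide":[4.1,0,0],"rotation":[0,0,-0.063]},
    {"slide":[4.1,0,0],"rotation":[0,0,-0.063]},
    {"slide":[4.1,0,0],"rotation":[0,0,-0.063]},
    {"slide":[4.1,0,0],"rotation":[0,0,-0.063]},
    {"slide":[4.1,0,0],"rotation":[0,0,-0.063]}
  ]
}}

```text
clock: 2.4
tool_pos: [0.6167, -0.2545, 0.2225]
tcp_rot: [0.828, 0.561, -0.0, 0.0]
wrist_force: [0.4, -0.5, 0.3]
finger_gap: 0.087
grip_force: 0.0
```

>>> {"fn": "arm_command", "kwargs": {
  "commands": [
    {"slide":[4.1,0,0],"rotation":[0,0,-0.063]},
    {"slide":[4.1,0,0],"rotation":[0,0,-0.063]},
    {"slide":[4.1,0,0],"rotation":[0,0,-0.063]},
    {"slide":[4.1,0,0],"rotation":[0,0,-0.063]},
    {"slide":[4.1,0,0],"rotation":[0,0,-0.063]}
  ]
}}

```text
clock: 2.82
tool_pos: [0.6679, -0.0568, 0.2224]
tcp_rot: [0.729, 0.684, -0.0, 0.0]
wrist_force: [0.6, 0.0, 0.9]
finger_gap: 0.0869
grip_force: 0.0
```

>>> {"fn": "arm_command", "kwargs": {
  "commands": [
    {"slide":[4.1,0,0],"rotation":[0,0,-0.063]},
    {"slide":[4.1,0,0],"rotation":[0,0,-0.063]},
    {"slide":[4.1,0,0],"rotation":[0,0,-0.063]},
    {"slide":[4.1,0,0],"rotation":[0,0,-0.063]},
    {"slide":[4.1,0,0],"rotation":[0,0,-0.063]}
  ]
}}

```text
clock: 3.23
tool_pos: [0.6553, 0.147, 0.2224]
tcp_rot: [0.613, 0.79, -0.0, 0.0]
wrist_force: [0.9, -0.1, -0.2]
finger_gap: 0.0871
grip_force: 0.0
```

```bash
cat >> h.py <<'E'
def wray(f,p):
    K=np.array(f["intrinsics"]);v=np.array([(p[0]-K[0,2])/K[0,0],(p[1]-K[1,2])/K[1,1]]);t=np.hypot(*v)
    d=np.r_[v/t*np.sin(t),np.cos(t)];return R.from_quat(f["rotation"]).apply(d)
def won(f,p,z):
    d=wray(f,p);e=np.array(f["eye"]);return e+d*(z-e[2])/d[2]
def wproj(f,P):
    K=np.array(f["intrinsics"]);c=R.from_quat(f["rotation"]).inv().apply(np.array(P)-f["eye"]);r=np.hypot(c[0],c[1]);t=np.arctan2(r,c[2])
    return np.array([K[0,2]+K[0,0]*t*c[0]/r,K[1,2]+K[1,1]*t*c[1]/r])
def st():
    s=bot.read_state();T=R.from_quat(s["tcp_rot"]).as_matrix();return s,T,np.degrees(np.arctan2(T[1,0],T[0,0]))
E
python3 - <<'E'
from h import *
from scipy.optimize import least_squares
np.set_printoptions(precision=4,suppress=True)
s,T,y=st();print(s["clock"],s["tool_pos"],y,s["joint_positions"])
f=bot.grab_frame("top")
px=np.array([[283.7,195.8],[283.7,275],[327,195.3],[328.3,274.7]])
W=np.array([onz(f,p,.012)[:2] for p in px]);print(W)
J=np.array([[.11,.06],[-.11,.06],[.11,-.06],[-.11,-.06]])
def e(v):
    c,s=np.cos(v[2]),np.sin(v[2]);return (J@np.array([[c,s],[-s,c]])+v[:2]-W).ravel()
r=least_squares(e,[.565,.17,0]);print(r.x,r.fun)
f=bot.grab_frame("wrist");cv2.imwrite("pics/w1.png",f["image"][:,:,::-1]);print(f["eye"],f["intrinsics"])
for n in("block","jig","plate","batten_face"):
    for d in bot.landmark_of("wrist",n): print(n,round(d["conf"],2),np.array(d["position"]),won(f,d["position"],{"plate":.032,"batten_face":.024}.get(n,0)))
E
```

```text
3.2333 [0.6553 0.147  0.2224] 104.37038465829576 [ 0.1358  0.4414 -0.5916  1.379   0.2455  1.3944 -0.2033]
[[0.6744 0.2212]
 [0.4554 0.2211]
 [0.6743 0.1018]
 [0.4546 0.1021]]
[ 0.5647  0.1616 -0.0013] [ 0.0003  0.0002 -0.0006  0.0006  0.0003 -0.0003  0.     -0.0005]
[0.6348 0.223  0.3852] [[371.6483   0.     318.8691]
 [  0.     371.6483 239.0092]
 [  0.       0.       1.    ]]
jig 0.92 [245.1 185.1] [0.5702 0.1653 0.    ]
plate 0.93 [274.9 216.5] [0.6112 0.1476 0.032 ]
batten_face 0.62 [202.6 214.9] [0.5377 0.1283 0.024 ]
```

View pics/w1.png

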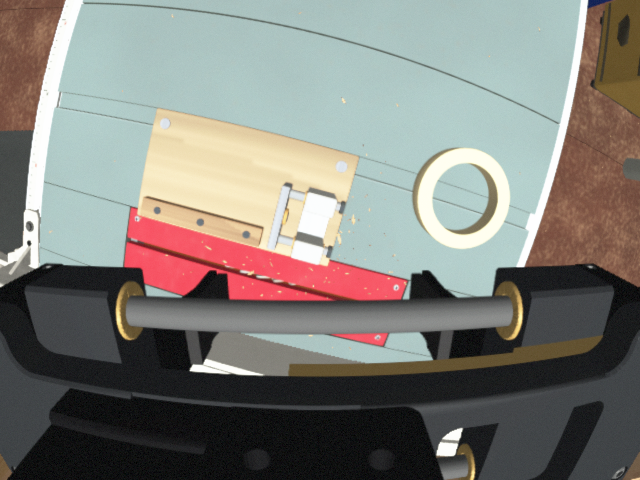

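The wrist view shows the jig with board corners (157,108) and (358,158), the plate at (283,217) and the batten along (200,222). The jig fit is (0.5647, 0.1616) with yaw near 0, residual 0.6 mm, and the wrist landmarks agree. I'll go on to just short of the block and look.

>>> {"fn": "arm_command", "kwargs": {
  "commands": [
    {"slide":[3.9,-0.76,0],"rotation":[0,0,-0.06]},
    {"slide":[3.9,-0.76,0],"rotation":[0,0,-0.06]},
    {"slide":[3.9,-0.76,0],"rotation":[0,0,-0.06]},
    {"slide":[3.9,-0.76,0],"rotation":[0,0,-0.06]},
    {"slide":[3.9,-0.76,0],"rotation":[0,0,-0.06]}
  ]
}}

```text
clock: 3.95
tool_pos: [0.5495, 0.3141, 0.2224]
tcp_rot: [0.488, 0.873, -0.0, 0.0]
wrist_force: [1.0, 0.8, 0.0]
finger_gap: 0.0867
grip_force: 0.0
```

>>> {"fn": "arm_command", "kwargs": {
  "commands": [
    {"slide":[0,0,0],"rotation":[0,0,-0.06]},
    {"slide":[0,0,0],"rotation":[0,0,-0.06]},
    {"slide":[0,0,0],"rotation":[0,0,-0.06]}
  ]
}}

```text
clock: 4.2
tool_pos: [0.55, 0.3134, 0.2226]
tcp_rot: [0.407, 0.913, -0.0, 0.001]
wrist_force: [1.1, -0.2, -1.1]
finger_gap: 0.087
grip_force: 0.0
```

```bash
cat > fit.py <<'E'
from h import *
from scipy.optimize import minimize
def fitblock(f,m,v0,z0=0.):
    def cost(v):
        c,s=np.cos(v[2]),np.sin(v[2])
        P=[wproj(f,[v[0]+c*x-s*y,v[1]+s*x+c*y,z0+z]) for x in(-.02,.02) for y in(-.03,.03) for z in(0,.04)]
        q=np.zeros((480,640),np.uint8);cv2.fillConvexPoly(q,np.round(cv2.convexHull(np.array(P,np.float32))*16).astype(np.int32),1,shift=4);q=q>0
        return 1-(q&m).sum()/(q|m).sum()
    v0=np.array(v0);return min((minimize(cost,v0+[0,0,a],method="Nelder-Mead",options=dict(initial_simplex=v0+[0,0,a]+np.array([[0,0,0],[.01,0,0],[0,.01,0],[0,0,.2]]))) for a in(-.2,0,.2)),key=lambda r:r.fun)
E
python3 - <<'E'
from fit import *
np.set_printoptions(precision=4,suppress=True)
s,T,y=st();print(s["clock"],s["tool_pos"],y,s["joint_positions"])
f=bot.grab_frame("wrist");g=f["image"][:,:,::-1].copy()
q0=wproj(f,[.4645,.3965,.02]);print(q0)
for d in bot.regions_of("wrist","block"):
    m=d["pixels"].astype(bool);print(round(d["conf"],2),d["position"],m.sum())
    if np.hypot(*(np.array(d["position"])-q0))<60:
        r=fitblock(f,m,[.4645,.3965,.727]);print(r.x,r.fun);v=r.x
        g[m]=g[m]//2+np.array([0,0,110],np.uint8)
        c,sn=np.cos(v[2]),np.sin(v[2])
        for x in(-.02,.02):
            for yy in(-.03,.03):cv2.circle(g,tuple(int(t) for t in wproj(f,[v[0]+c*x-sn*yy,v[1]+sn*x+c*yy,.04])),2,(0,255,0),-1)
cv2.imwrite("pics/w2.png",g)
E
```

```text
4.2 [0.55   0.3134 0.2226] 131.94123139970077 [-0.02    0.3932 -0.7493  1.4772  0.2704  1.3769 -0.0513]
[310.1772  92.7152]
0.83 [312.5, 92.6] 2758
[0.4644 0.3976 0.73  ] 0.048637461193514975
0.79 [381.9, 16.6] 2980
0.62 [385.9, 148.4] 1261
```

View pics/w2.png

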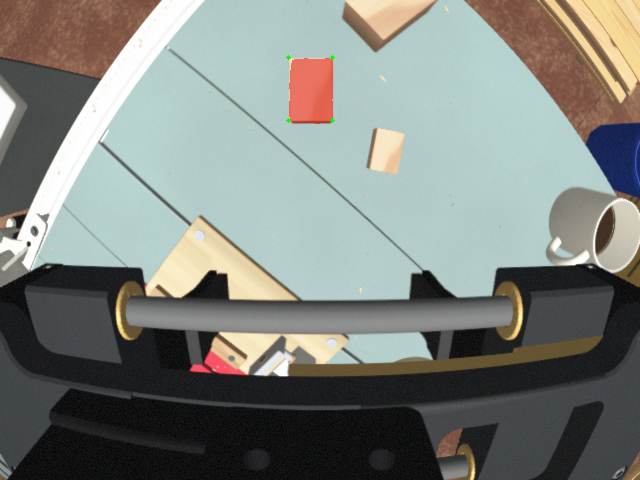

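The wrist view at (312,92) confirms the block at (0.4644, 0.3976), aligned with the tool, with the green fitted corners on its top. I'll move over it and go down.

>>> {"fn": "arm_command", "kwargs": {
  "commands": [
    {"slide":[4.0,-0.25,0],"rotation":[0,0,0]},
    {"slide":[4.0,-0.25,0],"rotation":[0,0,0]},
    {"slide":[4.0,-0.25,0],"rotation":[0,0,0]},
    {"slide":[0,0,4],"rotation":[0,0,0]},
    {"slide":[0,0,4],"rotation":[0,0,0]}
  ]
}}

```text
clock: 4.72
tool_pos: [0.4631, 0.4021, 0.1444]
tcp_rot: [0.407, 0.913, 0.003, 0.001]
wrist_force: [1.7, -0.8, -1.5]
finger_gap: 0.0871
grip_force: 0.0
```

>>> {"fn": "arm_command", "kwargs": {
  "commands": [
    {"slide":[0,0,4],"rotation":[0,0,0]},
    {"slide":[0,0,1.5],"rotation":[0,0,0]},
    {"slide":[0,0,0],"rotation":[0,0,0]},
    {"slide":[0,0,0],"rotation":[0,0,0]}
  ]
}}

```text
clock: 5.05
tool_pos: [0.464, 0.3983, 0.0874]
tcp_rot: [0.409, 0.913, -0.001, -0.0]
wrist_force: [0.2, 1.5, 1.1]
finger_gap: 0.087
grip_force: 0.0
```

>>> {"fn": "arm_command", "kwargs": {
  "commands": [
    {"slide":[-0.1,0,3],"rotation":[0,0,0]},
    {"slide":[0,0,2.6],"rotation":[0,0,0]},
    {"slide":[0,0,1.5],"rotation":[0,0,0]},
    {"slide":[0,0,0],"rotation":[0,0,0]},
    {"slide":[0,0,0],"rotation":[0,0,0]}
  ]
}}

```text
clock: 5.47
tool_pos: [0.4645, 0.399, 0.0177]
tcp_rot: [0.408, 0.913, 0.0, 0.0]
wrist_force: [-0.4, 0.3, 1.4]
finger_gap: 0.087
grip_force: 0.0
```

>>> {"fn": "arm_command", "kwargs": {
  "commands": [
    {"slide":[0,0,0],"rotation":[0,0,0]},
    {"slide":[0,0,0],"rotation":[0,0,0]},
    {"slide":[0,0,0],"rotation":[0,0,0]},
    {"slide":[0,0,0],"rotation":[0,0,0]},
    {"slide":[0,0,0],"rotation":[0,0,0]}
  ],
  "grip": 1
}}

```text
clock: 5.88
tool_pos: [0.4641, 0.3989, 0.0172]
tcp_rot: [0.407, 0.913, 0.0, 0.0]
wrist_force: [-0.1, -0.3, -0.1]
finger_gap: 0.0616
grip_force: 0.0
```

>>> {"fn": "arm_command", "kwargs": {
  "commands": [
    {"slide":[0,0,0],"rotation":[0,0,0]},
    {"slide":[0,0,0],"rotation":[0,0,0]},
    {"slide":[0,0,0],"rotation":[0,0,0]},
    {"slide":[0,0,0],"rotation":[0,0,0]},
    {"slide":[0,0,0],"rotation":[0,0,0]}
  ]
}}

```text
clock: 6.3
tool_pos: [0.4638, 0.3987, 0.0166]
tcp_rot: [0.407, 0.913, -0.0, -0.0]
wrist_force: [-0.1, -0.5, 0.3]
finger_gap: 0.0397
grip_force: 30.0
```

>>> {"fn": "arm_command", "kwargs": {
  "commands": [
    {"slide":[0,0,-2.5],"rotation":[0,0,0]},
    {"slide":[0,0,-3.5],"rotation":[0,0,0]},
    {"slide":[0,0,-3.5],"rotation":[0,0,0]},
    {"slide":[-3.3,-1.6,0],"rotation":[0,0,0]},
    {"slide":[-3.3,-1.6,0],"rotation":[0,0,0]}
  ]
}}

```text
clock: 6.72
tool_pos: [0.484, 0.3309, 0.1141]
tcp_rot: [0.405, 0.914, 0.002, 0.001]
wrist_force: [1.6, -2.4, -2.3]
finger_gap: 0.04
grip_force: 30.0
```

>>> {"fn": "arm_command", "kwargs": {
  "commands": [
    {"slide":[-3.3,-1.6,0],"rotation":[0,0,0]},
    {"slide":[-3.3,-1.6,0],"rotation":[0,0,0]},
    {"slide":[-3.3,-1.6,0],"rotation":[0,0,0]},
    {"slide":[-3.3,-1.6,0],"rotation":[0,0,0]},
    {"slide":[-3.3,-1.6,0],"rotation":[0,0,0]}
  ]
}}

```text
clock: 7.13
tool_pos: [0.535, 0.1502, 0.1116]
tcp_rot: [0.407, 0.913, -0.0, 0.0]
wrist_force: [0.2, 0.9, -0.9]
finger_gap: 0.0392
grip_force: 30.0
```

>>> {"fn": "arm_command", "kwargs": {
  "commands": [
    {"slide":[0,0,0],"rotation":[0,0,-0.12]},
    {"slide":[0,0,0],"rotation":[0,0,-0.12]},
    {"slide":[0,0,0],"rotation":[0,0,-0.12]},
    {"slide":[0,0,0],"rotation":[0,0,-0.12]},
    {"slide":[0,0,0],"rotation":[0,0,-0.12]}
  ]
}}

```text
clock: 7.55
tool_pos: [0.5348, 0.1519, 0.1114]
tcp_rot: [0.116, 0.993, -0.0, -0.0]
wrist_force: [-0.4, 0.4, -1.1]
finger_gap: 0.0395
grip_force: 30.0
```

>>> {"fn": "arm_command", "kwargs": {
  "commands": [
    {"slide":[0,0,0],"rotation":[0,0,-0.12]},
    {"slide":[0,0,0],"rotation":[0,0,-0.12]},
    {"slide":[0,0,0],"rotation":[0,0,0]},
    {"slide":[0,0,0],"rotation":[0,0,0]},
    {"slide":[0,0,0],"rotation":[0,0,0]}
  ]
}}

```text
clock: 7.97
tool_pos: [0.5349, 0.152, 0.1115]
tcp_rot: [0.001, 1.0, 0.0, -0.0]
wrist_force: [-0.1, 0.8, -1.5]
finger_gap: 0.0395
grip_force: 30.0
```

Run:
```python
from h import *
np.set_printoptions(precision=4,suppress=True)
s,T,y=st();print(s["clock"],s["tool_pos"],y,T[:,2],s["joint_positions"],s["grip_force"],s["wrist_force"])
for c in("side","wrist"):
    f=bot.grab_frame(c);cv2.imwrite(f"pics/{c}3.png",f["image"][:,:,::-1])
    for d in bot.landmark_of(c,"block"):print(c,d["conf"],d["position"],(wproj if c=="wrist" else proj)(f,s["tool_pos"]-np.array([0,0,.0166])))
```

```text
7.9667 [0.5349 0.152  0.1115] 179.83288940273982 [-0.0002  0.     -1.    ] [ 0.3686  0.3508 -0.8586  1.7961  0.2919  1.1279  0.981 ] 29.992583440616727 [-0.1159  0.757  -1.55  ]
side 0.75 [331.8, 231.1] [332.5472 234.2221]
side 0.68 [308.5, 434.0] [332.5472 234.2221]
side 0.67 [279.8, 356.4] [332.5472 234.2221]
wrist 0.93 [317.0, 283.0] [319.3723 278.8029]
wrist 0.86 [585.7, 255.6] [319.3723 278.8029]
```

View pics/side3.png

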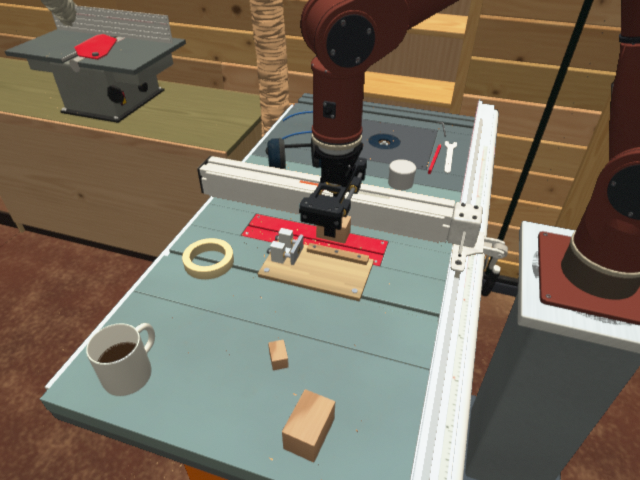

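The block is held over the jig at (332,231), clear of the plate. I'll lower it.

>>> {"fn": "arm_command", "kwargs": {
  "commands": [
    {"slide":[0,0,3.5],"rotation":[0,0,0]},
    {"slide":[0,0,3],"rotation":[0,0,0]},
    {"slide":[0,0,1.2],"rotation":[0,0,0]},
    {"slide":[0,0,0.2],"rotation":[0,0,0]},
    {"slide":[0,0,0],"rotation":[0,0,0]}
  ]
}}

```text
clock: 8.58
tool_pos: [0.5347, 0.1523, 0.0326]
tcp_rot: [-0.001, 1.0, 0.0, -0.001]
wrist_force: [-0.1, -0.2, -0.5]
finger_gap: 0.0398
grip_force: 30.0
```

>>> {"fn": "arm_command", "kwargs": {
  "commands": [
    {"slide":[0,0,0.1],"rotation":[0,0,0]},
    {"slide":[0,0,0.1],"rotation":[0,0,0]},
    {"slide":[0,0,0.1],"rotation":[0,0,0]},
    {"slide":[0,0,0],"rotation":[0,0,0]},
    {"slide":[0,0,0],"rotation":[0,0,0]}
  ]
}}

```text
clock: 9.0
tool_pos: [0.5353, 0.152, 0.0301]
tcp_rot: [-0.001, 1.0, -0.0, 0.0]
wrist_force: [-0.6, 0.2, -0.5]
finger_gap: 0.0397
grip_force: 30.0
```

>>> {"fn": "arm_command", "kwargs": {
  "commands": [
    {"slide":[0,0,0.1],"rotation":[0,0,0]},
    {"slide":[0,0,0],"rotation":[0,0,0]},
    {"slide":[0,0,0],"rotation":[0,0,0]},
    {"slide":[0,0,0],"rotation":[0,0,0]}
  ]
}}

```text
clock: 9.33
tool_pos: [0.5349, 0.152, 0.0286]
tcp_rot: [-0.001, 1.0, 0.0, -0.0]
wrist_force: [-0.0, 0.0, -1.5]
finger_gap: 0.0399
grip_force: 30.0
```

>>> {"fn": "arm_command", "kwargs": {
  "commands": [
    {"slide":[0,0,0.08],"rotation":[0,0,0]},
    {"slide":[0,0,0],"rotation":[0,0,0]},
    {"slide":[0,0,0],"rotation":[0,0,0]},
    {"slide":[0,0,0],"rotation":[0,0,0]}
  ]
}}

```text
clock: 9.67
tool_pos: [0.535, 0.1521, 0.0285]
tcp_rot: [-0.001, 1.0, -0.0, 0.0]
wrist_force: [-3.7, -1.5, 8.6]
finger_gap: 0.0399
grip_force: 30.0
```

>>> {"fn": "arm_command", "kwargs": {
  "commands": [
    {"slide":[0,0,-0.04],"rotation":[0,0,0]},
    {"slide":[0,-0.1,0],"rotation":[0,0,0]},
    {"slide":[0,-0.1,0],"rotation":[0,0,0]},
    {"slide":[0,-0.1,0],"rotation":[0,0,0]},
    {"slide":[0,0,0],"rotation":[0,0,0]}
  ]
}}

```text
clock: 10.08
tool_pos: [0.5353, 0.1505, 0.0286]
tcp_rot: [-0.001, 1.0, 0.001, 0.001]
wrist_force: [-0.6, 5.1, 1.6]
finger_gap: 0.04
grip_force: 30.0
```

>>> {"fn": "arm_command", "kwargs": {
  "commands": [
    {"slide":[0,-0.05,0],"rotation":[0,0,0]},
    {"slide":[0,-0.05,0],"rotation":[0,0,0]},
    {"slide":[0,0,0],"rotation":[0,0,0]},
    {"slide":[0,0,0],"rotation":[0,0,0]}
  ]
}}

```text
clock: 10.42
tool_pos: [0.5353, 0.1504, 0.0286]
tcp_rot: [-0.001, 1.0, 0.002, 0.001]
wrist_force: [0.4, 8.3, 1.1]
finger_gap: 0.04
grip_force: 30.0
```

>>> {"fn": "arm_command", "kwargs": {
  "commands": [
    {"slide":[0,-0.05,0],"rotation":[0,0,0]},
    {"slide":[0,0,0],"rotation":[0,0,0]},
    {"slide":[0,0,0],"rotation":[0,0,0]},
    {"slide":[0,0,0],"rotation":[0,0,0]}
  ]
}}

```text
clock: 10.75
tool_pos: [0.5353, 0.1504, 0.0286]
tcp_rot: [-0.001, 1.0, 0.002, 0.001]
wrist_force: [1.0, 9.6, 0.5]
finger_gap: 0.0398
grip_force: 30.0
```

Contact came at y=0.1504, about 4 mm earlier than expected. I'll check with a picture whether that is the batten face.

Run:
```python
from h import *
np.set_printoptions(precision=4,suppress=True)
s,T,y=st();print(y,T[:,2],s["wrist_force"],s["moment"])
c=np.zeros((600,800,3),np.uint8)
F={n:bot.grab_frame(n) for n in("wrist","side","top")}
for n in("wrist","side"):
    for k in("jig","plate","batten_face","block"):
        for d in bot.landmark_of(n,k)[:1]:print(n,k,round(d["conf"],2),d["position"],(won if n=="wrist" else onz)(F[n],d["position"],{"plate":.032,"batten_face":.024,"block":.012}.get(k,0)))
a=F["wrist"]["image"][100:400,120:520,::-1];c[:300,:400]=a
b=cv2.resize(F["side"]["image"][215:305,250:385,::-1],None,fx=4,fy=4,interpolation=cv2.INTER_CUBIC);c[:360,400:]=b[:,:400]
t=cv2.resize(F["top"]["image"][190:285,270:365,::-1],None,fx=3,fy=3);c[310:595,:285]=t
cv2.imwrite("pics/c4.png",c)
```

```text
-179.83090747059933 [ 0.0015  0.004  -1.    ] [0.9769 9.6229 0.526 ] [ 2.3067 -0.1813  0.0076]
wrist block 0.65 [317.3, 282.3] [0.5371 0.1494 0.012 ]
side jig 0.82 [313.8, 271.8] [0.5674 0.1731 0.    ]
side plate 0.62 [297.3, 247.9] [0.6137 0.146  0.032 ]
side batten_face 0.71 [335.4, 253.5] [0.5336 0.1287 0.024 ]
side block 0.96 [307.9, 432.9] [0.4592 0.5237 0.012 ]
```

View pics/c4.png

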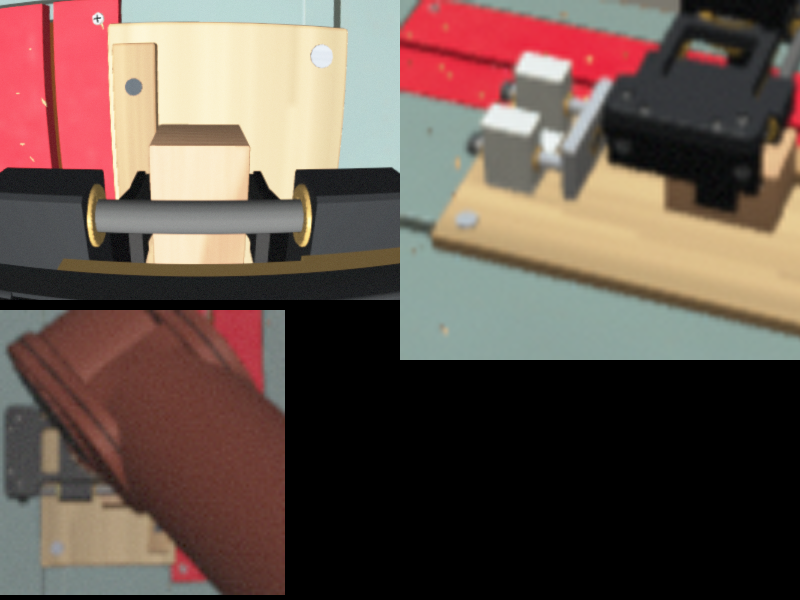

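The block sits on the board beside the batten: the rear face bottom is at crop (160–240,125), and the batten's face edge is at crop (157,45–125). I'll convert these to positions.

Run:
```python
from h import *
np.set_printoptions(precision=4,suppress=True)
f=bot.grab_frame("wrist");g=f["image"]
for n,p,z in [("batten end top R",(277,145),.024),("batten end top L",(233,143),.024),("block bot L",(281,225),.012),("block bot R",(359,225),.012),("block top L",(270,245),.052),("block top R",(369,245),.052),("board L corner",(230,124),.012),("board R corner",(466,130),.012)]: print(n,won(f,p,z))
c=g[130:270,215:395,::-1];cv2.imwrite("pics/c5.png",cv2.resize(c,None,fx=4,fy=4,interpolation=cv2.INTER_CUBIC))
```

```text
batten end top R [0.4678 0.1313 0.024 ]
batten end top L [0.4664 0.1112 0.024 ]
block bot L [0.507  0.1314 0.012 ]
block bot R [0.5069 0.1699 0.012 ]
block top L [0.5062 0.1309 0.052 ]
block top R [0.5061 0.1694 0.052 ]
board L corner [0.4569 0.1071 0.012 ]
board R corner [0.4576 0.2236 0.012 ]
```

View pics/c5.png

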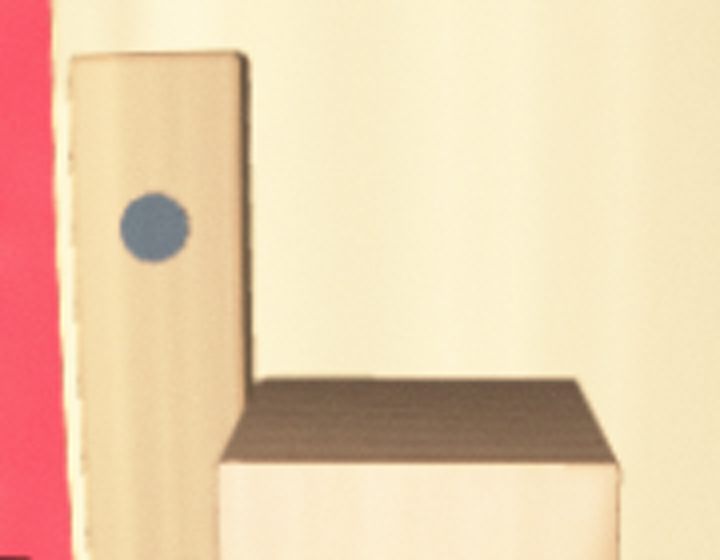

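The block side is at y=0.1312 and the batten face at 0.1313, so it is flush. The jig is really at y≈0.1655, x≈0.567, which puts the plate about 45 mm ahead. I'll ease the side load and advance.

>>> {"fn": "arm_command", "kwargs": {
  "commands": [
    {"slide":[0,0.1,0],"rotation":[0,0,0]},
    {"slide":[-0.8,0,0],"rotation":[0,0,0]},
    {"slide":[-1,0,0],"rotation":[0,0,0]},
    {"slide":[-0.8,0,0],"rotation":[0,0,0]},
    {"slide":[0,0,0],"rotation":[0,0,0]}
  ]
}}

```text
clock: 11.77
tool_pos: [0.5605, 0.1505, 0.0286]
tcp_rot: [-0.001, 1.0, 0.001, -0.001]
wrist_force: [-4.4, 4.7, 10.3]
finger_gap: 0.0398
grip_force: 30.0
```

>>> {"fn": "arm_command", "kwargs": {
  "commands": [
    {"slide":[-0.6,0,0],"rotation":[0,0,0]},
    {"slide":[-0.5,0,0],"rotation":[0,0,0]},
    {"slide":[-0.2,0,0],"rotation":[0,0,0]},
    {"slide":[0,0,0],"rotation":[0,0,0]},
    {"slide":[0,0,0],"rotation":[0,0,0]}
  ]
}}

```text
clock: 12.18
tool_pos: [0.5724, 0.1505, 0.0286]
tcp_rot: [-0.001, 1.0, 0.001, -0.001]
wrist_force: [-8.6, 4.0, 10.7]
finger_gap: 0.0401
grip_force: 30.0
```

>>> {"fn": "arm_command", "kwargs": {
  "commands": [
    {"slide":[0,0,-0.04],"rotation":[0,0,0]},
    {"slide":[-0.1,0,0],"rotation":[0,0,0]},
    {"slide":[-0.1,0,0],"rotation":[0,0,0]},
    {"slide":[0,0,0],"rotation":[0,0,0]},
    {"slide":[0,0,0],"rotation":[0,0,0]}
  ]
}}

```text
clock: 12.6
tool_pos: [0.5742, 0.1505, 0.0286]
tcp_rot: [-0.001, 1.0, 0.001, -0.001]
wrist_force: [-8.2, 4.0, 8.0]
finger_gap: 0.0397
grip_force: 30.0
```

>>> {"fn": "arm_command", "kwargs": {
  "commands": [
    {"slide":[-0.1,0,0],"rotation":[0,0,0]},
    {"slide":[-0.1,0,0],"rotation":[0,0,0]},
    {"slide":[0,0,0],"rotation":[0,0,0]},
    {"slide":[0,0,0],"rotation":[0,0,0]}
  ]
}}

```text
clock: 12.93
tool_pos: [0.5761, 0.1505, 0.0286]
tcp_rot: [-0.001, 1.0, 0.001, -0.001]
wrist_force: [-7.6, 5.6, 6.9]
finger_gap: 0.0399
grip_force: 30.0
```

>>> {"fn": "arm_command", "kwargs": {
  "commands": [
    {"slide":[-0.1,0,0],"rotation":[0,0,0]},
    {"slide":[-0.1,0,0],"rotation":[0,0,0]},
    {"slide":[0,0,0],"rotation":[0,0,0]},
    {"slide":[0,0,0],"rotation":[0,0,0]}
  ]
}}

```text
clock: 13.27
tool_pos: [0.5782, 0.1505, 0.0286]
tcp_rot: [-0.001, 1.0, 0.001, -0.001]
wrist_force: [-8.0, 5.9, 7.2]
finger_gap: 0.0396
grip_force: 30.0
```

>>> {"fn": "arm_command", "kwargs": {
  "commands": [
    {"slide":[0,0.04,-0.05],"rotation":[0,0,0]},
    {"slide":[-0.1,0,0],"rotation":[0,0,0]},
    {"slide":[0,0,0],"rotation":[0,0,0]},
    {"slide":[0,0,0],"rotation":[0,0,0]}
  ]
}}

```text
clock: 13.6
tool_pos: [0.5795, 0.1505, 0.0287]
tcp_rot: [-0.001, 1.0, 0.001, -0.001]
wrist_force: [-4.6, 5.6, 2.9]
finger_gap: 0.0399
grip_force: 30.0
```

>>> {"fn": "arm_command", "kwargs": {
  "commands": [
    {"slide":[-0.1,0,0],"rotation":[0,0,0]},
    {"slide":[0,0,0],"rotation":[0,0,0]},
    {"slide":[0,0,0],"rotation":[0,0,0]}
  ]
}}

```text
clock: 13.85
tool_pos: [0.5805, 0.1504, 0.0287]
tcp_rot: [-0.001, 1.0, 0.001, -0.001]
wrist_force: [-4.5, 4.6, 1.4]
finger_gap: 0.0397
grip_force: 30.0
```

>>> {"fn": "arm_command", "kwargs": {
  "commands": [
    {"slide":[-0.1,0,0],"rotation":[0,0,0]},
    {"slide":[0,0,0],"rotation":[0,0,0]},
    {"slide":[0,0,0],"rotation":[0,0,0]}
  ]
}}

```text
clock: 14.1
tool_pos: [0.5812, 0.1505, 0.0287]
tcp_rot: [-0.001, 1.0, 0.001, -0.001]
wrist_force: [-6.5, 4.7, 3.0]
finger_gap: 0.0401
grip_force: 30.0
```

>>> {"fn": "arm_command", "kwargs": {
  "commands": [
    {"slide":[-0.1,0,0],"rotation":[0,0,0]},
    {"slide":[0,0,0],"rotation":[0,0,0]},
    {"slide":[0,0,0],"rotation":[0,0,0]}
  ]
}}

```text
clock: 14.35
tool_pos: [0.582, 0.1505, 0.0287]
tcp_rot: [-0.001, 1.0, 0.001, -0.002]
wrist_force: [-7.5, 4.0, 4.1]
finger_gap: 0.0398
grip_force: 30.0
```

>>> {"fn": "arm_command", "kwargs": {
  "commands": [
    {"slide":[-0.1,0,0],"rotation":[0,0,0]},
    {"slide":[-0.1,0,0],"rotation":[0,0,0]},
    {"slide":[0,0,0],"rotation":[0,0,0]},
    {"slide":[0,0,0],"rotation":[0,0,0]}
  ]
}}

```text
clock: 14.68
tool_pos: [0.5835, 0.1504, 0.0286]
tcp_rot: [-0.001, 1.0, 0.0, -0.002]
wrist_force: [-10.0, 3.7, 6.3]
finger_gap: 0.04
grip_force: 30.0
```

>>> {"fn": "arm_command", "kwargs": {
  "commands": [
    {"slide":[-0.1,0,0],"rotation":[0,0,0]},
    {"slide":[-0.1,0,0],"rotation":[0,0,0]},
    {"slide":[0,0,0],"rotation":[0,0,0]},
    {"slide":[0,0,0],"rotation":[0,0,0]}
  ]
}}

```text
clock: 15.02
tool_pos: [0.5848, 0.1505, 0.0286]
tcp_rot: [-0.001, 1.0, 0.0, -0.003]
wrist_force: [-12.7, 3.5, 9.1]
finger_gap: 0.04
grip_force: 30.0
```

>>> {"fn": "arm_command", "kwargs": {
  "commands": [
    {"slide":[-0.1,0,-0.05],"rotation":[0,0,0]},
    {"slide":[-0.1,0,0],"rotation":[0,0,0]},
    {"slide":[0,0,0],"rotation":[0,0,0]},
    {"slide":[0,0,0],"rotation":[0,0,0]}
  ]
}}

```text
clock: 15.35
tool_pos: [0.5863, 0.1505, 0.0287]
tcp_rot: [-0.002, 1.0, 0.0, -0.003]
wrist_force: [-13.4, 4.0, 7.3]
finger_gap: 0.0398
grip_force: 30.0
```

>>> {"fn": "arm_command", "kwargs": {
  "commands": [
    {"slide":[-0.1,0,-0.03],"rotation":[0,0,0]},
    {"slide":[-0.1,0,0],"rotation":[0,0,0]},
    {"slide":[0,0,0],"rotation":[0,0,0]},
    {"slide":[0,0,0],"rotation":[0,0,0]}
  ]
}}

```text
clock: 15.68
tool_pos: [0.5877, 0.1504, 0.0287]
tcp_rot: [-0.002, 1.0, 0.0, -0.004]
wrist_force: [-15.0, 3.9, 6.1]
finger_gap: 0.0399
grip_force: 30.0
```

Run:
```python
from h import *
np.set_printoptions(precision=4,suppress=True)
s,T,y=st();print(s["clock"],s["tool_pos"],y,T[:,2],s["wrist_force"])
f=bot.grab_frame("wrist");g=f["image"]
c=np.zeros((600,800,3),np.uint8)
c[:560,:720]=cv2.resize(g[130:270,215:395,::-1],None,fx=4,fy=4,interpolation=cv2.INTER_CUBIC)
b=bot.grab_frame("side")["image"][220:285,255:335,::-1];c[300:560,470:790]=cv2.resize(b,None,fx=4,fy=4,interpolation=cv2.INTER_CUBIC)
cv2.imwrite("pics/c6.png",c)
```

```text
15.6833 [0.5877 0.1504 0.0287] -179.8196896692157 [-0.0076  0.0001 -1.    ] [-15.0354   3.9387   6.1241]
```

View pics/c6.png

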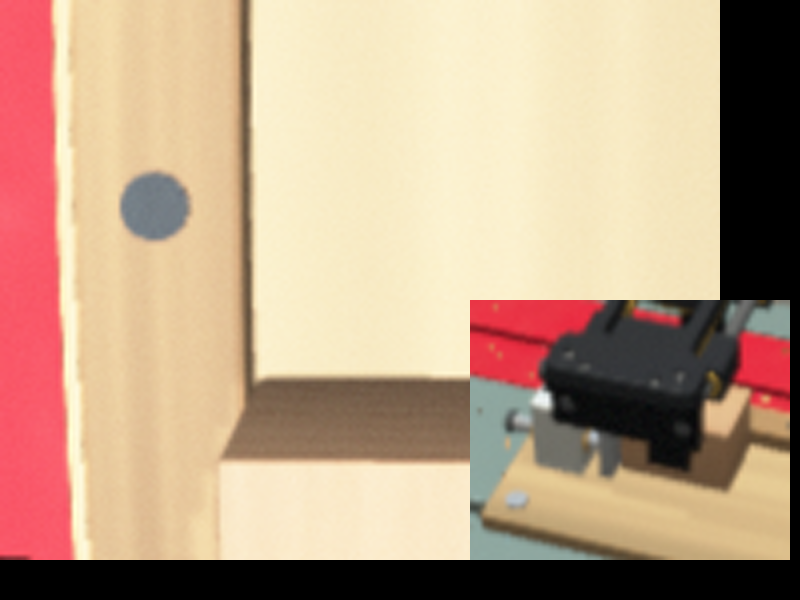

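The block is flush with the batten, square to it and touching the plate, and it has not slipped in the grip. Position puts the plate travel at about 7 mm; force less friction gives 7.1 mm. I'll add a touch more and hold.

>>> {"fn": "arm_command", "kwargs": {
  "commands": [
    {"slide":[-0.08,0,-0.02],"rotation":[0,0,0]},
    {"slide":[0,0,0],"rotation":[0,0,0]},
    {"slide":[0,0,0],"rotation":[0,0,0]},
    {"slide":[0,0,0],"rotation":[0,0,0]},
    {"slide":[0,0,0],"rotation":[0,0,0]}
  ]
}}

```text
clock: 16.2
tool_pos: [0.5882, 0.1505, 0.0288]
tcp_rot: [-0.002, 1.0, 0.0, -0.004]
wrist_force: [-15.7, 3.2, 5.9]
finger_gap: 0.04
grip_force: 30.0
```

>>> {"fn": "arm_command", "kwargs": {
  "commands": [
    {"slide":[0,0,0],"rotation":[0,0,0]},
    {"slide":[0,0,0],"rotation":[0,0,0]},
    {"slide":[0,0,0],"rotation":[0,0,0]},
    {"slide":[0,0,0],"rotation":[0,0,0]},
    {"slide":[0,0,0],"rotation":[0,0,0]}
  ]
}}

```text
clock: 16.62
tool_pos: [0.5882, 0.1505, 0.0287]
tcp_rot: [-0.002, 1.0, 0.0, -0.004]
wrist_force: [-14.9, 3.7, 6.4]
finger_gap: 0.0399
grip_force: 30.0
```

>>> {"fn": "arm_command", "kwargs": {
  "commands": [
    {"slide":[0,0,0],"rotation":[0,0,0]},
    {"slide":[0,0,0],"rotation":[0,0,0]},
    {"slide":[0,0,0],"rotation":[0,0,0]},
    {"slide":[0,0,0],"rotation":[0,0,0]},
    {"slide":[0,0,0],"rotation":[0,0,0]}
  ]
}}

```text
clock: 17.03
tool_pos: [0.5882, 0.1505, 0.0288]
tcp_rot: [-0.002, 1.0, 0.0, -0.004]
wrist_force: [-15.7, 2.9, 6.3]
finger_gap: 0.0396
grip_force: 30.0
```

>>> {"fn": "arm_command", "kwargs": {
  "commands": [
    {"slide":[0,0,0],"rotation":[0,0,0]},
    {"slide":[0,0,0],"rotation":[0,0,0]},
    {"slide":[0,0,0],"rotation":[0,0,0]},
    {"slide":[0,0,0],"rotation":[0,0,0]},
    {"slide":[0,0,0],"rotation":[0,0,0]}
  ]
}}

```text
clock: 17.45
tool_pos: [0.5881, 0.1504, 0.0287]
tcp_rot: [-0.002, 1.0, 0.0, -0.004]
wrist_force: [-14.9, 3.5, 6.4]
finger_gap: 0.04
grip_force: 30.0
```

>>> {"fn": "arm_command", "kwargs": {
  "commands": [
    {"slide":[0,0,0],"rotation":[0,0,0]},
    {"slide":[0,0,0],"rotation":[0,0,0]},
    {"slide":[0,0,0],"rotation":[0,0,0]},
    {"slide":[0,0,0],"rotation":[0,0,0]},
    {"slide":[0,0,0],"rotation":[0,0,0]}
  ]
}}

```text
clock: 17.87
tool_pos: [0.5882, 0.1504, 0.0288]
tcp_rot: [-0.002, 1.0, -0.0, -0.004]
wrist_force: [-15.4, 4.2, 6.0]
finger_gap: 0.0396
grip_force: 30.0
```

>>> {"fn": "arm_command", "kwargs": {
  "commands": [
    {"slide":[0,0,0],"rotation":[0,0,0]},
    {"slide":[0,0,0],"rotation":[0,0,0]},
    {"slide":[0,0,0],"rotation":[0,0,0]},
    {"slide":[0,0,0],"rotation":[0,0,0]},
    {"slide":[0,0,0],"rotation":[0,0,0]}
  ]
}}

```text
clock: 18.28
tool_pos: [0.5882, 0.1504, 0.0288]
tcp_rot: [-0.002, 1.0, 0.0, -0.004]
wrist_force: [-15.8, 3.0, 5.8]
finger_gap: 0.0397
grip_force: 30.0
```

>>> {"fn": "arm_command", "kwargs": {
  "commands": [
    {"slide":[0,0,0],"rotation":[0,0,0]},
    {"slide":[0,0,0],"rotation":[0,0,0]},
    {"slide":[0,0,0],"rotation":[0,0,0]},
    {"slide":[0,0,0],"rotation":[0,0,0]},
    {"slide":[0,0,0],"rotation":[0,0,0]}
  ]
}}

```text
clock: 18.7
tool_pos: [0.5882, 0.1504, 0.0287]
tcp_rot: [-0.002, 1.0, 0.0, -0.004]
wrist_force: [-14.2, 4.3, 6.0]
finger_gap: 0.0399
grip_force: 30.0
```

>>> {"fn": "arm_command", "kwargs": {
  "commands": [
    {"slide":[0,0,0],"rotation":[0,0,0]},
    {"slide":[0,0,0],"rotation":[0,0,0]},
    {"slide":[0,0,0],"rotation":[0,0,0]},
    {"slide":[0,0,0],"rotation":[0,0,0]},
    {"slide":[0,0,0],"rotation":[0,0,0]}
  ]
}}

```text
clock: 19.12
tool_pos: [0.5882, 0.1505, 0.0288]
tcp_rot: [-0.002, 1.0, 0.0, -0.004]
wrist_force: [-16.1, 3.5, 6.8]
finger_gap: 0.0399
grip_force: 30.0
```

>>> {"fn": "arm_command", "kwargs": {
  "commands": [
    {"slide":[0,0,0],"rotation":[0,0,0]},
    {"slide":[0,0,0],"rotation":[0,0,0]},
    {"slide":[0,0,0],"rotation":[0,0,0]},
    {"slide":[0,0,0],"rotation":[0,0,0]},
    {"slide":[0,0,0],"rotation":[0,0,0]}
  ]
}}

```text
clock: 19.53
tool_pos: [0.5881, 0.1505, 0.0287]
tcp_rot: [-0.002, 1.0, 0.0, -0.004]
wrist_force: [-16.1, 3.9, 5.7]
finger_gap: 0.0399
grip_force: 30.0
```

>>> {"fn": "arm_command", "kwargs": {
  "commands": [
    {"slide":[0,0,0],"rotation":[0,0,0]},
    {"slide":[0,0,0],"rotation":[0,0,0]},
    {"slide":[0,0,0],"rotation":[0,0,0]},
    {"slide":[0,0,0],"rotation":[0,0,0]},
    {"slide":[0,0,0],"rotation":[0,0,0]}
  ]
}}

```text
clock: 19.95
tool_pos: [0.5881, 0.1505, 0.0288]
tcp_rot: [-0.002, 1.0, 0.0, -0.004]
wrist_force: [-14.5, 3.9, 5.8]
finger_gap: 0.0398
grip_force: 30.0
```

The pressure has been steady for more than 3.5 s, with about 7.4 mm of travel. I'll hand in.

```bash
python3 -c "
from plant import bot
print(bot.close_job())"
```

```text
the job is handed in; nothing more can be done
None
```

Job handed in with the block still held flat and flush along the batten, pressing the guide plate back an estimated 7.4 mm (about 9 N), steady for over 3.5 s; I never reached towards the tin or screwdriver, and the hand-in gave no verdict.

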